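Put the cheese away: load the board, dome on, knife drawer shut

ROBOT

A 6-joint arm with a two-finger parallel gripper is mounted at the origin on the work surface. World frame = base frame: x ahead of the robot, y to its left, z up, the work surface at z = 0. Lengths are in m, angles in degrees, forces in N, time in s.
With the tool pointing down it reaches from about 0.4 to 0.825 m from the base axis. Payload 7 kg.
Tool frame: the origin (TCP) lies midway between the tips of the shut fingers; the grasp point (between the pads) lies 19 mm behind it; z points along the fingers, y is the line along which they close (so a half turn about z gives the same grasp; the last joint's range is limited). The gripper opens to 88 mm and grips with 3 to 60 N. Pads are 19 mm wide; open, the fingers measure 130 mm over their backs; the gripper's body (78 mm by 193 mm) begins 47 mm behind the grasp point.
Start: joints at [86.35, 20.546, 0.682, 0, -70.136, -16.507], TCP at [0.233, 0.634, 0.19] pointing down, gripper open.
Joint ranges: [-176.03, 176.03], [-82.01, 121.73], [-58.28, 71.71], [-173.87, 95.51], [-174.79, -0.11], [-173.66, 173.66]. Speed limits (degrees/s): [136.94, 136.94, 172.46, 180, 180, 180].

INTERFACE

Orientations are given as a 3x3 rotation matrix whose columns are the frame's x, y, z axes.
In Python, from rig import robot gives the robot as it stands. Calls block until the motion is done:
- robot.goto(position, orientation): joint-space move of the TCP to a pose.
- robot.servo_line(position, ori=None, speed=0.15): straight line of the TCP; ori=None keeps the orientation; speed is the mean speed in m/s.
- robot.movej(angles): joint-space move.
- robot.move_gripper(opening): opening from 0.0 (shut) to 1.0 (fully open); the grip force is fixed at half the most; returns when the fingers have stopped.
- robot.dwell(seconds).
- robot.ik(position, orientation): joint angles nearest the present ones, or None.
- robot.grab_frame(name): name is "scene" or "top"; returns (picture, depth): 400x640x3 uint8, red, green, blue; 400x640 float32, m along the optical axis (not along the pixel's ray), 0 where there is no reading.
- robot.camera_info(name): a dict with "vfov" (degrees; the focal length in pixels is half the picture's height over the tangent of half this angle, whatever the lens; pixels are square), "cx", "cy" (the principal point, pixels), "view" (4x4, takes a point from world to camera coordinates). Camera axes: x right, y down, z forward; pixel columns grow to the right and rows downward; lengths in m; the calibration is good to about 2 mm. A picture is of the moment at which its call begins. camera_info takes no time and is no camera call.
A pose or a line that the arm cannot do raises robot.Unreachable and nothing moves.
- robot.job_done(): hands the job in; it is judged then, once.
Readings, each from a call of its own:
- robot.read_t(): time.
- robot.read_qpos(): joint angles.
- robot.read_qvel(): joint speeds.
- robot.read_effort(): joint torques, N m.
- robot.read_position(): TCP position.
- robot.read_tcp_rot(): TCP orientation.
- robot.read_force(): force on the tool from outside, world axes, zero at the start.
- robot.read_ft_torque(): the same for the moment, N m.
- robot.read_grip_width(): opening from 0.0 (shut) to 1.0 (fully open).
- robot.read_finger_force(): force on a finger pad.
Only numpy, scipy, OpenCV 4.12 (cv2) and the standard library are available. Lean on these libraries where they do the work, as an engineer would, in place of code of your own. Each camera call takes 0.05 s, during which the arm holds its last target. There are 200 camera calls.

TASK

Put the cheese away for the night. Set the cheese wedge and the red-waxed cheese wheel side by side, lying flat, on the round marble slab of the cheese board, then gently lower the glass dome over both so that it goes right down round the slab and stands level on the wood. Lay the cheese knife flat in the board's open drawer and push the drawer fully shut; leave the bottle and the two glasses where they stand.

Things in the scene. Friction and masses are not known exactly. Their poses are not given: they have to be found in the camera images.
- keeper: Wooden cheese board with a drawer inside, 220 (its x) x 260 (its y) x 50 mm high, fixed on the table. Origin: centre of its underside. Its wooden top is at z = 50 mm. In the middle of the top lies a white marble slab, a disc 174 mm across standing 6 mm above the wood, its upper edge chamfered 3 mm. The drawer comes out at the +x side, which faces away from the robot.
- slab (a point): Centre of the top face of the marble slab, 56 mm above the table; axes as keeper.
- drawer (a joint): How far the drawer is out along the board's +x, in m: 0 is fully shut, 0.10 the stop. It starts 75 to 90 mm out; friction about 2 N; stays where left. The drawer front (258 mm wide, 10 mm thick, top edge 36 mm above the table) overlaps the board's side when shut, so between board and front a gap as deep as the joint value is open from above; the board's top covers the rest of the tray.
- drawer_in (a point): Centre of the drawer's tray floor (moves with the drawer; axes as keeper), 13 mm above the table. The tray inside runs 54.5 mm to either side of this point along x (ahead: to the inner face of the drawer front) and 104 mm along y; walls 20 mm high; 23 mm free height under the board's top.
- drawer_knob (a point): Centre of the outer end face of the brass drawer knob, 21 mm above the table. The knob is 24 mm across and stands 20 mm out from the middle of the drawer front along the board's +x.
- dome: Clear glass dome (cheese cover), open below, standing on its rim: 196 mm across outside, 184 mm clear inside, glass 4 mm thick, 125 mm tall without its knob. Walls are upright up to 70 mm, then round inward. Origin: centre of the rim plane. About 0.45 kg. It starts on the table.
- dome_knob (a point): Middle of the dark wooden knob on top of the dome, 149 mm above the rim plane on the dome's axis. The knob is a cylinder 36 mm across, from 137 to 161 mm above the rim, on a narrower neck.
- serving: Light wooden serving paddle lying on the table, fixed: blade 240 (x) x 180 (y) x 18 mm thick, its handle sticking out at -x. Origin: centre of the blade's underside. The two cheeses and the knife start on it.
- wedge: Yellow hard-cheese wedge, 105 mm long (x), 56 mm wide (y), with upright parallel sides; it lies on its flat cut face, and its top slopes from 10 mm high at the tip (-x end) to 56 mm high at the rind (+x end). Origin: centre of the underside; the centre of mass lies 12 mm to +x of it, where the top is 38 mm high. About 0.2 kg.
- wheel: Small red-waxed cheese wheel, 64 mm across, 42 mm high, lying flat. Origin: centre of the underside. About 0.14 kg.
- knife: Cheese knife lying flat, 170 mm long. Dark wooden handle 18 mm wide and 15 mm thick from 85 mm behind the origin (-x) to 5 mm ahead; then a steel blade 30 mm wide and 4 mm thick to 85 mm ahead (+x). Origin: middle of its length at the underside; centre of mass about 12 mm to -x of it, inside the handle. About 0.09 kg.
- bottle: Tall amber wine bottle, 74 mm across, 300 mm high, standing; origin at the centre of its underside. Leave alone.
- glass1: Empty stemless wine glass on a round cork coaster (100 mm across, 6 mm thick), 88 mm across, 106 mm high; origin at the centre of its underside. Leave alone.
- glass2: Another such glass on its own coaster. Leave alone.
There are look-alikes about, which are no part of the job. Several things look just like the dome: the one meant starts farthest from the robot's base. There is more than one size of the wheel; the one meant has the size given above.

How it is judged:
By the outcome, as a careful person would: the job done as asked, in the order asked, and still so for the second after the job is handed in, with the robot touching nothing.
It also fails if it takes over 72 s, if anything falls off the work surface, if the arm or the gripper's body presses on something with over 40 N, if the wrist force passes 120 N, or if a joint passes its speed limit or range.

## Working session

There is one attempt and no reset: what is moved stays moved. The work goes in short steps, each a Python script; the robot and the scene stay as the last script left them, time stands still between calls to the robot, and variables do not carry over. Pictures are saved under pics/ and viewed, at most 10 in all, crops included, and the job is handed in when it is done.

```bash
mkdir -p pics; ls; python3 - <<'E'
from rig import robot
import cv2,numpy as np
for n in("scene","top"):
    im,d=robot.grab_frame(n); np.savez(f"f_{n}.npz",im=im,d=d)
    cv2.imwrite(f"pics/{n}0.png",im[:,:,::-1]); print(n,robot.camera_info(n),(d>0).mean())
print(robot.read_t(),robot.read_tcp_rot())
E
```

```text
pics
scene {'vfov': 44.79549192594523, 'cx': 322.0425111644783, 'cy': 203.33390187359907, 'view': array([[-7.84238566e-01,  6.20457814e-01,  1.40436341e-03,
         4.27747390e-01],
       [ 4.21356821e-01,  5.34240085e-01, -7.32834197e-01,
        -1.08171684e-01],
       [-4.55442971e-01, -5.74125102e-01, -6.80405811e-01,
         1.76342820e+00],
       [ 0.00000000e+00,  0.00000000e+00,  0.00000000e+00,
         1.00000000e+00]])} 0.98347265625
top {'vfov': 50.532146091738525, 'cx': 315.2047379838652, 'cy': 196.01670735794553, 'view': array([[-0.02813904, -0.99936029, -0.02207285, -0.03343615],
       [-0.98777119,  0.03118673, -0.15275953,  0.50579723],
       [ 0.15335018,  0.01750442, -0.98801686,  1.49435396],
       [ 0.        ,  0.        ,  0.        ,  1.        ]])} 0.9961015625
0.1 [[ 9.38725747e-01 -3.44664802e-01 -3.82185254e-04]
 [-3.44664983e-01 -9.38724618e-01 -1.46296768e-03]
 [ 1.45466760e-04  1.50505130e-03 -9.99998857e-01]]
```

View pics/top0.png

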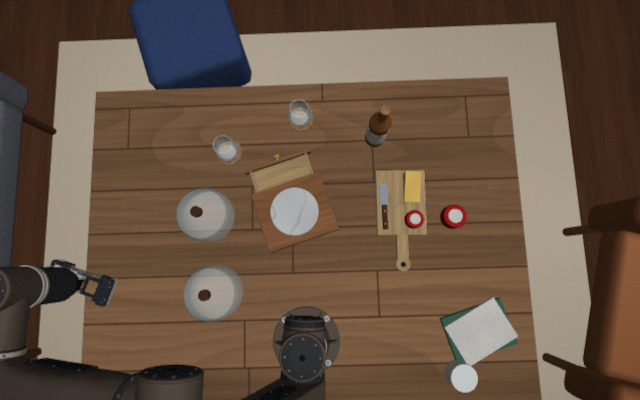

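View pics/scene0.png

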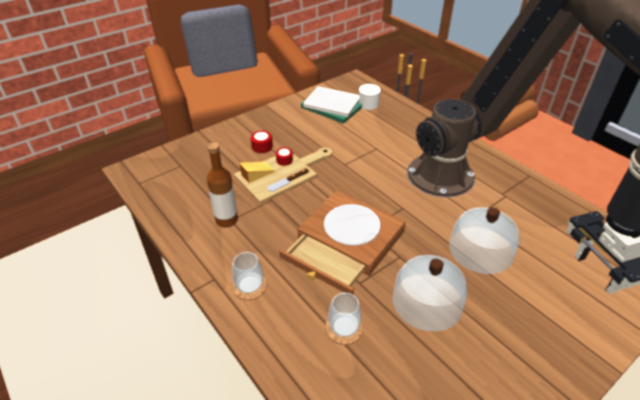

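```bash
cat > vis.py <<'E'
import numpy as np,cv2
from rig import robot
def info(n):
    c=robot.camera_info(n); f=200/np.tan(np.radians(c["vfov"]/2)); return f,c["cx"],c["cy"],np.array(c["view"])
def ray(n,uv,z):
    f,cx,cy,V=info(n); uv=np.atleast_2d(np.float64(uv))
    d=np.c_[(uv[:,0]-cx)/f,(uv[:,1]-cy)/f,np.ones(len(uv))]@V[:3,:3]
    o=-V[:3,:3].T@V[:3,3]
    return o+d*((z-o[2])/d[:,2])[:,None]
def cloud(n,d):
    f,cx,cy,V=info(n); v,u=np.mgrid[0:400,0:640]
    P=np.stack([(u-cx)/f*d,(v-cy)/f*d,d],-1)
    return (P-V[:3,3])@V[:3,:3]
def proj(n,p):
    f,cx,cy,V=info(n); q=np.atleast_2d(p)@V[:3,:3].T+V[:3,3]
    return q[:,:2]/q[:,2:]*f+[cx,cy]
def triang(a,b):
    # rays through pixel a in "top" and b in "scene"
    A=[];B=[]
    for n,uv in(("top",a),("scene",b)):
        p,q=ray(n,uv,0)[0],ray(n,uv,.3)[0]; e=(q-p)/np.linalg.norm(q-p); M=np.eye(3)-np.outer(e,e); A.append(M);B.append(M@p)
    return np.linalg.solve(A[0]+A[1],B[0]+B[1])
def blobs(mask,amin=15):
    k,l,s,c=cv2.connectedComponentsWithStats(mask.astype(np.uint8))
    return [(s[i,4],c[i],l==i) for i in range(1,k) if s[i,4]>=amin]
E
python3 - <<'E'
from vis import *
for n in("top","scene"):
    z=np.load(f"f_{n}.npz"); im,d=z["im"],z["d"]; P=cloud(n,d); np.save(f"P_{n}.npy",P)
    h=cv2.cvtColor(im,cv2.COLOR_RGB2HSV); H,S,V=h[...,0],h[...,1],h[...,2]
    on=(P[...,0]>.2)&(P[...,0]<1.1)&(abs(P[...,1])<.7)
    print(n,"table z",np.percentile(P[...,2][on],[5,25,50,75]))
    M={"red":((H<5)|(H>174))&(S>190)&(V>70),"yellow":(H>20)&(H<30)&(S>150)&(V>150),"darkknob":(V<60)&(P[...,2]<.25),"white":(S<40)&(V>170),"paddle":(H>12)&(H<24)&(S>70)&(S<150)&(V>130)}
    for k,m in M.items():
        for a,c,mm in blobs(m&(P[...,0]>.1)&(P[...,0]<1.2)&(abs(P[...,1])<.7),25):
            q=P[mm]; print(k,a,c.round(1),"med",np.median(q,0).round(3),"zrange",np.percentile(q[:,2],[5,95]).round(3))
b=[]
im=np.load("f_top.npz")["im"]
b=np.hstack([cv2.resize(im[130:330,160:280],None,fx=3.3,fy=3),cv2.resize(im[150:280,360:480],None,fx=3.3,fy=4.6)])[:600]
b=cv2.resize(b,(800,600));cv2.imwrite("pics/crop0.png",b[...,::-1])
E
```

```text
top table z [-0.00543615 -0.00163804  0.00138315  0.00953708]
red 198 [454. 216.] med [ 0.414 -0.533  0.054] zrange [0.048 0.06 ]
red 104 [413.3 219.2] med [ 0.406 -0.388  0.059] zrange [0.054 0.065]
darkknob 264 [184.3  83.8] med [ 1.183  0.603 -0.462] zrange [-0.53  -0.435]
darkknob 29 [379.6 119.6] med [ 0.717 -0.266  0.229] zrange [0.216 0.248]
darkknob 66 [375.1 131. ] med [ 0.695 -0.257  0.173] zrange [0.153 0.188]
darkknob 37 [369.8 142.6] med [ 0.695 -0.253  0.032] zrange [0.01  0.045]
darkknob 55 [443.9 219.8] med [ 0.403 -0.504  0.032] zrange [0.014 0.049]
darkknob 98 [299.2 317.6] med [0.102 0.008 0.215] zrange [0.174 0.24 ]
white 36 [299.4 114.3] med [0.823 0.003 0.012] zrange [0.005 0.11 ]
white 39 [226.5 149. ] med [0.695 0.282 0.012] zrange [0.007 0.113]
white 1445 [293.7 210.3] med [0.455 0.031 0.056] zrange [0.051 0.062]
white 135 [455.1 215.4] med [ 0.418 -0.541  0.055] zrange [0.05 0.06]
white 79 [415.  218.3] med [ 0.412 -0.398  0.061] zrange [0.055 0.066]
white 86 [490.1 303.6] med [ 0.109 -0.644  0.04 ] zrange [0.036 0.045]
paddle 40 [384.4 110.2] med [ 0.725 -0
[... 1654 characters left out ...]
2 0.108]
white 9814 [176.9 355. ] med [ 0.994 -0.414 -0.745] zrange [-0.753 -0.736]
white 646 [344.4 321.3] med [0.715 0.303 0.074] zrange [0.027 0.109]
paddle 69002 [348.4 277.7] med [ 0.585  0.162 -0.002] zrange [-0.006  0.009]
paddle 99 [238.6 362.3] med [ 0.954  0.138 -0.038] zrange [-0.749 -0.032]Traceback (most recent call last):
  File "<stdin>", line 13, in <module>
    return _nx.concatenate(arrs, 1, dtype=dtype, casting=casting)
           ~~~~~~~~~~~~~~~^^^^^^^^^^^^^^^^^^^^^^^^^^^^^^^^^^^^^^^
ValueError: all the input array dimensions except for the concatenation axis must match exactly, but along dimension 0, the array at index 0 has size 600 and the array at index 1 has size 598
```

```bash
cat > m1.py <<'E'
from vis import *
z=np.load("f_top.npz"); im=z["im"]; P=np.load("P_top.npy"); Ps=np.load("P_scene.npy"); ims=np.load("f_scene.npz")["im"]
h=cv2.cvtColor(im,cv2.COLOR_RGB2HSV); H,S,V=[h[...,i].astype(int) for i in range(3)]
hs=cv2.cvtColor(ims,cv2.COLOR_RGB2HSV).astype(int)
v,u=np.mgrid[0:400,0:640]
def box(x0,x1,y0,y1): return (u>=x0)&(u<=x1)&(v>=y0)&(v<=y1)
def pix(m): return np.c_[u[m],v[m]]
def circ(pts): # algebraic circle
    A=np.c_[2*pts[:,:2],np.ones(len(pts))]; s=np.linalg.lstsq(A,(pts[:,:2]**2).sum(1),rcond=None)[0]
    return s[:2],np.sqrt(s[2]+s[:2]@s[:2])
def outline(m): return max(cv2.findContours(m.astype(np.uint8),cv2.RETR_EXTERNAL,cv2.CHAIN_APPROX_NONE)[0],key=len)[:,0]
def rect(m,zz):
    q=ray("top",pix(m),zz)[:,:2]; c,s,a=cv2.minAreaRect(q.astype(np.float32)*1000); return np.round(c,1),np.round(s,1),round(a,1)
m=box(255,335,175,245)&(S<60)&(V>140); print("slab top",circ(ray("top",outline(m),.0545)))
ms=box(310,390,195,250)&(hs[...,1]<60)&(hs[...,2]>140); print("slab scene",circ(ray("scene",outline(ms),.0545)))
# board top from both depth views
for n,Q in(("top",P),("scene",Ps)):
    m=(abs(Q[...,0]-.455)<.2)&(abs(Q[...,1]-.03)<.2)&(Q[...,2]>.038)&(Q[...,2]<.065)
    m=max(blobs(m),key=lambda t:t[0])[2]
    q=ray(n,pix(m),.05)[:,:2]*1000
    c,s,a=cv2.minAreaRect(q.astype(np.float32)); print("board",n,c,s,a)
# tray light wood
m=box(240,330,145,195)&(H>12)&(H<24)&(S>70)&(S<150)&(V>130); print("tray",rect(max(blobs(m))[2],.013))
m=box(365,440,165,240)&((H<5)|(H>170))&(S>120)|box(405,425,210,228)&(S<60)&(V>150); m=max(blobs(m),key=lambda t:t[0])[2]
q=ray("top",pix(m),.06); print("wheel",cv2.minEnclosingCircle((q[:,:2]*1000).astype(np.float32)), circ(ray("top",outline(m&(S<90)),.06)))
for c in((415,219),(455,216)): print("bothwheel depth z",np.median(P[c[1]-3:c[1]+4,c[0]-3:c[0]+4,2]))
my=box(395,430,165,210)&(H>20)&(H<32)&(S>150); print("wedge px",my.sum(),H[185,413],S[185,413],V[185,413])
if my.sum():
    print(rect(my,.018),rect(my,.05)); q=P[my]; print(np.c_[q[::15]].round(3).tolist())
mk=box(374,394,180,232)&(V<75)&(S>60); mk=max(blobs(mk),key=lambda t:t[0])[2]; print("handle",rect(mk,.033),ray("top",pix(mk),.033).mean(0))
mb=box(374,394,178,212)&(S<70)&(V>90); mb=max(blobs(mb),key=lambda t:t[0])[2]; print("blade",rect(mb,.022),ray("top",pix(mb),.022).mean(0))
mp=box(370,432,160,236)&(P[...,2]>.01)&(P[...,2]<.03); print("paddle",rect(max(blobs(mp),key=lambda t:t[0])[2],.018))
for a,b in(((196,212),(436,266)),((204,295),(492,215))): print("domeknob",triang(a,b))
print("pad knob px",proj("top",[[.58,.1,.021]]))
b=np.hstack([cv2.resize(im[130:330,160:280],(400,600)),cv2.resize(im[150:280,360:480],(400,600))])
cv2.imwrite("pics/crop1.png",b[...,::-1])
E
python3 m1.py
```

```text
slab top (array([0.45115022, 0.02722266]), np.float64(0.08434028710195086))
slab scene (array([0.4556364 , 0.03384497]), np.float64(0.08644156115291142))
board top (448.59234619140625, 27.571380615234375) (220.300048828125, 259.2534484863281) 17.218196868896484
board scene (457.3284912109375, 40.37755584716797) (226.3430633544922, 262.3766784667969) 17.214448928833008
tray (array([598. ,  74.7]), array([ 79.2, 223.3]), 18.0)
wheel ((409.3369140625, -393.61456298828125), 32.226707458496094) (array([ 0.41088654, -0.39728631]), np.float64(0.017261945306961436))
bothwheel depth z 0.06095581895892566
bothwheel depth z 0.05435894926924634
wedge px 1 20 143 196
(array([ 575.6, -376.8]), array([0., 0.]), 0.0) (array([ 569.2, -370.5]), array([0., 0.]), 0.0)
[[0.57, -0.372, 0.044]]
handle (array([ 423.4, -293.3]), array([14.3, 83.1]), 87.0) [ 0.42403379 -0.29340385  0.033     ]
blade (array([ 508.7, -296.9]), array([32.8, 77.6]), 88.2) [ 0.50765619 -0.29601033  0.022     ]
paddle (array([ 473.4, -358.7]), array([180.2, 242.1]), 88.6)
domeknob [0.44664702 0.35217001 0.14390974]
domeknob [0.17282917 0.32233743 0.14072661]
pad knob px [[274.52892886 177.81310091]]
```

View pics/crop1.png

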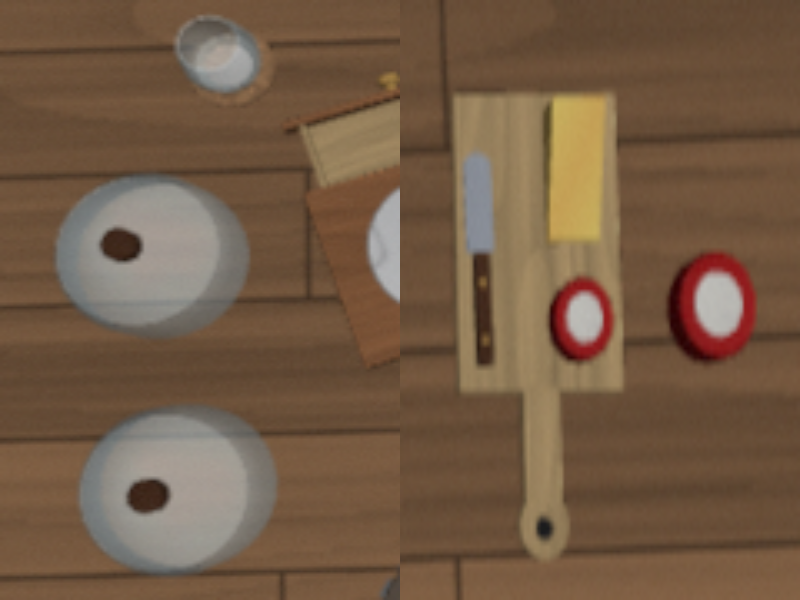

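Top view: domes at (205,215) and (213,293), so the farther one, (205,215), is meant. Wheels are at (415,219), 60 mm top on the paddle and the right size, and (455,216), larger, on the table. The knife is at (384,205) with its handle toward the robot, the wedge at (413,187), and the slab at (294,211). The two cameras disagree by 5–7 mm at the slab, so I'll check them against the known TCP.

```bash
cat >> m1.py <<'E'
print("----")
my=box(395,430,165,212)&(H>17)&(H<32)&(S>118)&(V>110); my=max(blobs(my),key=lambda t:t[0])[2]
q=P[my]; print("wedge",my.sum(),rect(my,.018),rect(my,.04)); 
for lo in np.arange(np.percentile(q[:,0],1),q[:,0].max(),.012):
    s=(q[:,0]>=lo)&(q[:,0]<lo+.012)
    if s.sum()>5: print(np.median(q[s],0).round(3),s.sum(), q[s][:,1].min().round(3),q[s][:,1].max().round(3))
T=np.array([.233,.634,.19]); R=robot.read_tcp_rot(); T=robot.read_position(); print(T)
pts=[T,T+R[:,1]*.044,T-R[:,1]*.044,[0,0,0]]
ims2=[]
for n,I in(("top",im),("scene",ims)):
    uv=proj(n,pts); print(n,uv.round(1).tolist()); c=uv[0].round().astype(int)
    x0=int(np.clip(c[0]-40,0,560)); y0=int(np.clip(c[1]-40,0,320))
    C=cv2.resize(I[y0:y0+80,x0:x0+80],None,fx=5,fy=5,interpolation=cv2.INTER_CUBIC)
    for p in uv[:3]: cv2.drawMarker(C,tuple(int(t) for t in ((p-[x0,y0]+.5)*5)),(0,255,0),cv2.MARKER_CROSS,14,1)
    ims2.append(C)
cv2.imwrite("pics/tcp.png",np.hstack(ims2)[...,::-1])
E
python3 m1.py | sed -n '/----/,$p'
```

```text
----
wedge 530 (array([ 533.9, -404.2]), array([ 59.5, 124. ]), 83.1) (array([ 530.1, -399.5]), array([ 58.6, 122.2]), 83.1)
[ 0.48  -0.394  0.031] 55 -0.424 -0.368
[ 0.491 -0.398  0.036] 55 -0.424 -0.369
[ 0.504 -0.393  0.041] 57 -0.426 -0.369
[ 0.515 -0.4    0.046] 63 -0.427 -0.37
[ 0.527 -0.394  0.05 ] 54 -0.426 -0.37
[ 0.539 -0.399  0.057] 62 -0.426 -0.37
[ 0.551 -0.396  0.062] 51 -0.424 -0.37
[ 0.563 -0.399  0.067] 63 -0.427 -0.371
[ 0.574 -0.398  0.072] 51 -0.427 -0.371
[ 0.598 -0.41  -0.003] 10 -0.431 -0.391
[0.2324639  0.63319101 0.18909642]
top [[103.4, 279.6], [116.0, 284.1], [90.9, 275.1], [305.7, 339.4]]
scene [[588.0, 282.2], [575.6, 268.7], [601.0, 296.6], [439.8, 173.6]]
```

View pics/tcp.png

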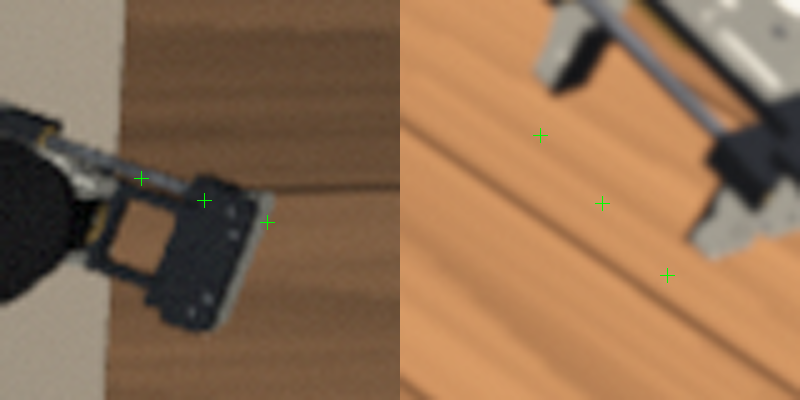

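The TCP crop can't settle it, because the open finger tips swing back from the TCP. I'll measure relative to the slab after the first placing instead. Wedge: centre (0.526,-0.398), yaw -1.6°, rind toward +x; its slope matches the given heights. Next I pick the wedge and place it.

```bash
cat > arm.py <<'E'
import numpy as np
from rig import robot
from scipy.spatial.transform import Rotation as Ro
def down(yaw):  # yaw of tool x in world; tool y = closing line
    c,s=np.cos(np.radians(yaw)),np.sin(np.radians(yaw)); return np.array([[c,s,0],[s,-c,0],[0,0,-1.]])
def L(p,o=None,v=.2): robot.servo_line(np.array(p,float),o,v)
def stat(m=""): print(m,"t%.1f"%robot.read_t(),robot.read_position().round(4),"w%.3f"%robot.read_grip_width(),"F",np.round(robot.read_force(),1))
E
cat > s1.py <<'E'
from arm import *
o=down(-1.6)
for p in((.45,0,.25),(.538,-.398,.16),(.538,-.398,.026),(.4654,-.0015,.065)): print(robot.ik(np.array(p),o))
robot.goto(np.array([.45,-.05,.22]),o); stat()
L((.538,-.398,.13),v=.35); L((.538,-.398,.026),v=.15); stat()
robot.move_gripper(0.); stat("grip")
L((.538,-.398,.13),v=.25); 
o=down(0)
L((.4654,-.0015,.13),o,v=.35); L((.4654,-.0015,.066),v=.08); stat("down")
E
python3 s1.py
```

```text
[ 25.22805064  -3.48191126 -20.36627272   0.         -73.11563854
  63.17194936]
[-19.83839033  21.07052704  -2.52048648   0.         -66.40898647
 108.23839033]
[-19.83839033  27.73374062 -11.09060663   0.         -51.17565275
 108.23839033]
[ 24.15319187   8.00685219 -34.77719263   0.         -47.21595518
  64.24680813]
 t2.6 [ 0.4503 -0.0495  0.22  ] w1.002 F [-0.3  0.1  0.7]
 t4.7 [ 0.5389 -0.3981  0.0272] w0.996 F [0.3 0.3 0.8]
grip t6.1 [ 0.538 -0.398  0.026] w0.004 F [0.1 0.4 0. ]
down t8.9 [ 0.4658 -0.0015  0.0664] w0.004 F [-0.5 -0.8  0.4]
```

```bash
python3 - <<'E'
from vis import *
A=[]
for n in("scene","top"):
    im,d=robot.grab_frame(n); np.savez(f"g_{n}.npz",im=im,d=d); A.append(im)
a=A[0][120:320,160:480]; b=A[1][100:300,180:500]
cv2.imwrite("pics/miss.png",cv2.resize(np.vstack([a,b]),None,fx=1.5,fy=1.5,interpolation=cv2.INTER_CUBIC)[...,::-1])
print(robot.read_position(),robot.read_tcp_rot().round(3),robot.read_qpos(),proj("scene",robot.read_position()),proj("top",robot.read_position()))
E
```

```text
[ 0.46584476 -0.00134848  0.06655428] [[ 1.     0.     0.001]
 [ 0.    -1.     0.   ]
 [ 0.001 -0.    -1.   ]] [ 2.41537706e+01  7.88514242e+00 -3.46711246e+01  9.01786449e-03
 -4.73798966e+01  6.58479964e+01] [[341.90524841 215.77300891]] [[302.02161118 206.02859196]]
```

View pics/miss.png

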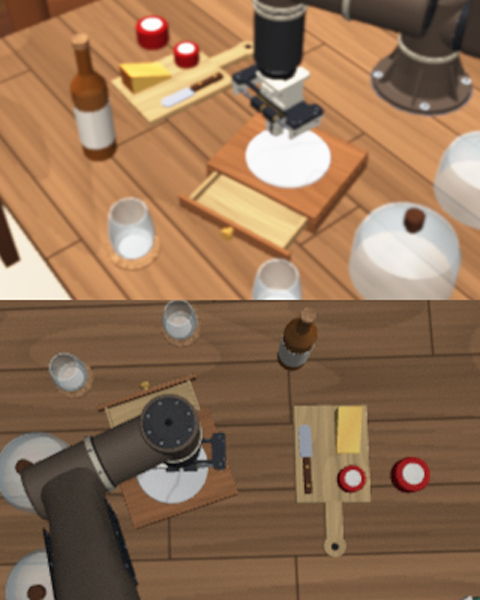

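```bash
python3 - <<'E'
from vis import *
T=robot.read_position(); A=[]
for n,(x,y) in(("scene",(295,130)),("top",(245,140))):
    z=np.load(f"g_{n}.npz"); im=z["im"]; C=cv2.resize(im[y:y+120,x:x+100],None,fx=4,fy=4,interpolation=cv2.INTER_CUBIC)
    for dz in(0,.019,.066):
        p=proj(n,T+[0,0,dz])[0]; cv2.drawMarker(C,tuple(int(t) for t in((p-[x,y]+.5)*4)),(0,255,0),cv2.MARKER_CROSS,12,1)
    A.append(C)
    P=cloud(n,z["d"]); m=(P[...,2]>.062)&(P[...,2]<.13)&(abs(P[...,0]-.46)<.13)&(abs(P[...,1])<.13)
    for lo in(.062,.075,.09,.105,.12):
        q=P[m&(P[...,2]>=lo)&(P[...,2]<lo+.015)]
        if len(q)>3: print(n,lo,len(q),np.percentile(q,[3,50,97],axis=0).round(3).tolist())
cv2.imwrite("pics/tip.png",np.hstack(A)[...,::-1])
E
```

```text
scene 0.09 8 [[0.453, -0.002, 0.101], [0.473, 0.013, 0.103], [0.475, 0.017, 0.105]]
scene 0.105 39 [[0.457, -0.009, 0.108], [0.474, 0.014, 0.114], [0.478, 0.019, 0.119]]
scene 0.12 27 [[0.458, -0.012, 0.12], [0.473, 0.013, 0.123], [0.477, 0.02, 0.13]]
top 0.062 28 [[0.372, -0.046, 0.062], [0.404, 0.043, 0.063], [0.436, 0.097, 0.065]]
```

View pics/tip.png

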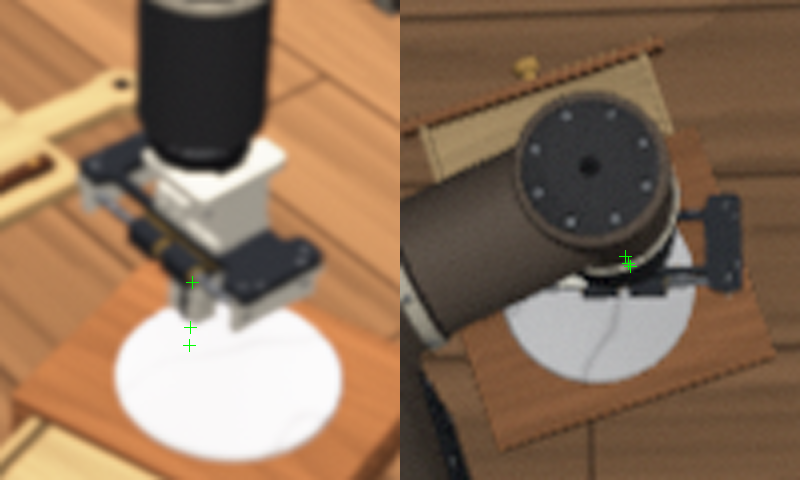

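The grasp closed above the wedge: in the picture the shut tips end about 34 mm higher (z≈0.10) than the reported TCP (0.066). I'll gauge that by a gentle touch on the marble.

```bash
python3 - <<'E'
from arm import *
f0=robot.read_force()[2]; z=.040; L((.4654,-.0015,z),v=.1); stat()
while z>.015:
    z-=.0015; L((.4654,-.0015,z),v=.03); f=robot.read_force()[2]-f0
    if abs(f)>4: break
stat("touch %.4f %.1f"%(z,f)); L((.4654,-.0015,.10),v=.2)
E
```

```text
t9.4 [ 0.4653 -0.0016  0.0401] w0.009 F [-0.4  0.9 -0.6]
touch 0.0190 9.6 t12.9 [ 0.4656 -0.0015  0.0197] w0.009 F [-2.6  0.5  9. ]
```

```bash
python3 - <<'E'
from vis import *
z=np.load("g_scene.npz"); P=cloud("scene",z["d"])
for y0 in np.arange(-.12,.14,.02):
    m=(P[...,1]>=y0)&(P[...,1]<y0+.02)&(abs(P[...,0]-.466)<.06)&(P[...,2]>.07)&(P[...,2]<.3); q=P[m]
    if len(q)>5: print(y0.round(2),len(q),"zmin %.3f z5 %.3f"%(q[:,2].min(),np.percentile(q[:,2],5)),"x",np.percentile(q[:,0],[3,97]).round(3))
E
```

```text
-0.1 94 zmin 0.162 z5 0.168 x [0.441 0.505]
-0.08 145 zmin 0.167 z5 0.171 x [0.449 0.505]
-0.06 36 zmin 0.178 z5 0.179 x [0.484 0.497]
-0.04 54 zmin 0.172 z5 0.177 x [0.485 0.505]
-0.02 155 zmin 0.102 z5 0.118 x [0.474 0.507]
0.0 225 zmin 0.100 z5 0.109 x [0.458 0.508]
0.02 310 zmin 0.131 z5 0.173 x [0.434 0.505]
0.04 414 zmin 0.176 z5 0.200 x [0.435 0.501]
0.06 119 zmin 0.178 z5 0.181 x [0.433 0.502]
0.08 303 zmin 0.164 z5 0.170 x [0.429 0.504]
```

The gripper geometry matches the description (body 63 mm above the tips), but the reported TCP is 36 mm beyond the real tips. I'll correct for that and redo the wedge.

```bash
cat >> arm.py <<'E'
D=.036  # reported TCP lies this far beyond the true tips (vertical tool)
def LT(p,o=None,v=.2): L(np.array(p)-[0,0,D],o,v)
E
cat > s2.py <<'E'
from arm import *
robot.move_gripper(1.)
LT((.538,-.398,.125),down(-1.6),.4); LT((.538,-.398,.026),v=.2)
robot.move_gripper(0.); stat("grip")
LT((.538,-.398,.12),v=.3)
LT((.4664,-.0015,.12),down(0),.4); LT((.4664,-.0015,.067),v=.1); stat("down")
w=robot.read_grip_width(); LT((.4664,-.0015,.0645),v=.02); stat("touch")
robot.move_gripper(w+.12); LT((.4664,-.0015,.16),v=.3); robot.move_gripper(1.)
LT((.44,-.2,.20),down(90),.4)
from vis import *
for n in("scene","top"):
    im,d=robot.grab_frame(n); np.savez(f"h_{n}.npz",im=im,d=d)
A=[np.load(f"h_{n}.npz")["im"][y:y+120,x:x+150] for n,x,y in(("scene",280,160),("top",230,150))]
cv2.imwrite("pics/wedge.png",cv2.resize(np.hstack(A),None,fx=2.6,fy=2.6,interpolation=cv2.INTER_CUBIC)[...,::-1]); stat()
E
python3 s2.py
```

```text
grip t17.4 [ 0.5381 -0.3981 -0.0096] w0.637 F [-1.4  0.5  4.5]
down t19.7 [ 0.4667 -0.0019  0.0312] w0.635 F [ 0.4  0.1 -1.3]
touch t19.9 [ 0.4667 -0.0014  0.0289] w0.635 F [-0.4 -0.5 -1.7]Traceback (most recent call last):
  File "s2.py", line 9, in <module>
    LT((.44,-.2,.20),down(90),.4)
    ~~^^^^^^^^^^^^^^^^^^^^^^^^^^^
  File "arm.py", line 9, in LT
    def LT(p,o=None,v=.2): L(np.array(p)-[0,0,D],o,v)
                           ~^^^^^^^^^^^^^^^^^^^^^^^^^
  File "arm.py", line 6, in L
    def L(p,o=None,v=.2): robot.servo_line(np.array(p,float),o,v)
                          ~~~~~~~~~~~~~~~~^^^^^^^^^^^^^^^^^^^^^^^
rig.Unreachable: the arm cannot follow that straight line within its joint ranges
```

```bash
cat > s3.py <<'E'
from arm import *
from vis import *
for y in(-90,90): print(y,robot.ik(np.array([.41,-.3,.15]),down(y)))
robot.goto(np.array([.41,-.3,.15]),down(-90))
for n in("scene","top"):
    im,d=robot.grab_frame(n); np.savez(f"h_{n}.npz",im=im,d=d)
A=[np.load(f"h_{n}.npz")["im"][y:y+120,x:x+150] for n,x,y in(("scene",280,160),("top",230,150))]
cv2.imwrite("pics/wedge.png",cv2.resize(np.hstack(A),None,fx=2.6,fy=2.6,interpolation=cv2.INTER_CUBIC)[...,::-1]); stat()
E
python3 s3.py
```

```text
-90 [-14.01226996   6.58087419 -23.41842713   0.         -60.00069869
  14.01226996]
90 [ -14.01226996    6.58087419  -23.41842713    0.          -60.00069869
 -165.98773004]
 t22.8 [ 0.4105 -0.2991  0.15  ] w0.997 F [-0.6  0.  -0.1]
```

View pics/wedge.png

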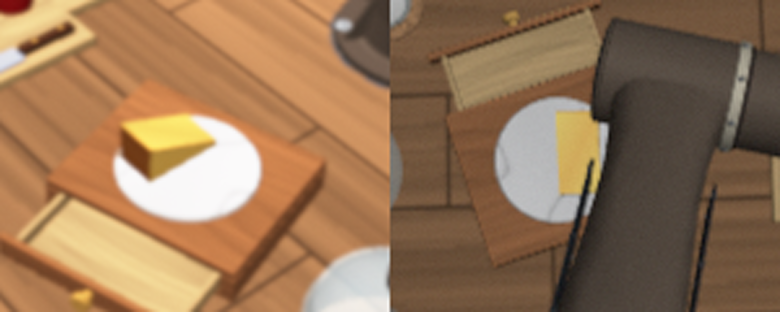

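```bash
python3 - <<'E'
from vis import *
from scipy.optimize import least_squares
print("scene rind corner",ray("scene",[337.7,229.6],.056),"tip",ray("scene",[362.7,216.5],.056), "expect .5065,.0265 / .4015,.0265")
for n,bx in(("scene",(318,200,385,250)),("top",(262,180,330,240))):
    z=np.load(f"h_{n}.npz"); im=z["im"]; h=cv2.cvtColor(im,cv2.COLOR_RGB2HSV).astype(int)
    m=(h[...,1]<70)&(h[...,2]>120); m[:bx[1]]=0;m[bx[3]:]=0;m[:,:bx[0]]=0;m[:,bx[2]:]=0
    m=max(blobs(m),key=lambda t:t[0])[2]
    c=max(cv2.findContours(m.astype(np.uint8),cv2.RETR_EXTERNAL,cv2.CHAIN_APPROX_NONE)[0],key=len)[:,0]
    # keep the points next to wood: on hull with arc
    q=ray(n,c,.052)[:,:2]
    r=least_squares(lambda p:np.hypot(*(q-p).T)-.0865,[.455,.03],loss="soft_l1",f_scale=.001)
    e=np.hypot(*(q-r.x).T)-.0865; print(n,r.x.round(4),"inliers",(abs(e)<.002).sum(),len(e))
    # wedge
    y=(h[...,0]>15)&(h[...,0]<32)&(h[...,1]>110)&(h[...,2]>90)
    P=cloud(n,z["d"]); y&=(abs(P[...,0]-.455)<.09)&(abs(P[...,1])<.09)&(P[...,2]>.058); q=P[y]
    print("wedge",len(q),np.percentile(q,[1,50,99],axis=0).round(4).tolist())
    k=np.polyfit(q[:,0],q[:,2],1); print(k)
    for xx in(.42,.44,.46,.48): s=abs(q[:,0]-xx)<.008; print(xx,np.percentile(q[s][:,1],[2,98]).round(4), np.median(q[s][:,2]).round(4))
E
```

```text
scene rind corner [[0.50748194 0.02874865 0.056     ]] tip [[0.40961668 0.0333983  0.056     ]] expect .5065,.0265 / .4015,.0265
scene [0.4538 0.0334] inliers 91 155
wedge 457 [[0.4116, -0.0262, 0.0615], [0.4706, 0.0172, 0.0853], [0.5109, 0.0328, 0.1117]]
[ 0.32247562 -0.06497476]
0.42 [-0.027   0.0298] 0.0694
0.44 [-0.0231  0.0329] 0.0788
0.46 [-0.0247  0.0312] 0.0865
0.48 [-0.0231  0.0326] 0.0946
top [0.4515 0.0285] inliers 83 149
wedge 446 [[0.3892, -0.0408, 0.066], [0.4563, -0.0004, 0.0914], [0.5057, 0.024, 0.6099]]
[-0.35657142  0.264906  ]
0.42 [-0.0404  0.024 ] 0.0752
0.44 [-0.0263  0.0231] 0.0831
0.46 [-0.027   0.0221] 0.0915
0.48 [-0.0278  0.0231] 0.101
```

Relative to the wedge, whose side position is known from the grip, the slab centre is about (0.4527, 0.0308), and the wedge lies 32 mm to its -y side as planned. Next, the wheel, and a better fix on the dome knob.

```bash
cat > s4.py <<'E'
from arm import *
from vis import *
x,y=.411,-.397; o=down(-90)
LT((x,y,.12),o,.3); LT((x,y,.030),v=.2); robot.move_gripper(0.); stat("grip")
LT((x,y,.17),v=.35)
x,y=.4527,.0768
LT((x,y,.17),o,.4); LT((x,y,.072),v=.15); LT((x,y,.0685),v=.03); stat("down")
w=robot.read_grip_width(); robot.move_gripper(w+.1); LT((x,y,.16),v=.3); stat("up")
B={}
for n,bx in(("top",(185,200,208,225)),("scene",(422,255,450,280))):
    im=np.load(f"h_{n}.npz")["im"]; v=im.max(2).astype(int); m=np.zeros(v.shape,bool); s=np.s_[bx[1]:bx[3],bx[0]:bx[2]]; m[s]=v[s]<95
    a,c,mm=max(blobs(m,5),key=lambda t:t[0]); B[n]=c; print(n,a,c)
p=triang(B["top"],B["scene"]); print("knob",p,"top@.149",ray("top",B["top"],.149),"scene@.149",ray("scene",B["scene"],.149))
for yy in range(-180,181,30): print(yy,robot.ik(np.array([.447,.352,.15]),down(yy)) is not None,end=" ")
E
python3 s4.py
```

```text
grip t24.4 [ 0.4116 -0.3973 -0.0052] w0.726 F [-1.5  3.2  5.9]
down t27.4 [0.453  0.077  0.0329] w0.726 F [ 0.4  0.  -1.6]
up t28.3 [0.4532 0.0772 0.1251] w0.828 F [-0.4 -0.1 -0.3]
top 99 [195.83838384 211.29292929]
scene 90 [435.2        269.32222222]
knob [0.45032058 0.35492755 0.13582032] top@.149 [[0.44821414 0.35145613 0.149     ]] scene@.149 [[0.46065535 0.36049772 0.149     ]]
-180 True -150 True -120 True -90 True -60 True -30 True 0 True 30 True 60 True 90 True 120 True 150 False 180 True
```

```bash
cat > s5.py <<'E'
from arm import *
from vis import *
x,y=.4495,.3535
robot.goto(np.array([x,y,.24-D]),down(-90)); robot.move_gripper(1.); LT((x,y,.134),v=.25); robot.move_gripper(.36); robot.dwell(.1); stat("g1")
robot.move_gripper(.75); 
robot.goto(np.array([x,y,.134-D]),down(0)); robot.move_gripper(0.); stat("g2")
LT((x,y,.20),v=.15); robot.dwell(.2); stat("held")
LT((x,y,.27),v=.25)
S=(.4527,.0308); LT((*S,.27),v=.25); robot.dwell(.1); stat("over")
for n in("scene","top"):
    im,d=robot.grab_frame(n); np.savez(f"k_{n}.npz",im=im,d=d)
A=[np.load(f"k_{n}.npz")["im"][y:y+200,x:x+200] for n,x,y in(("scene",260,90),("top",200,100))]
cv2.imwrite("pics/dome.png",cv2.resize(np.hstack(A),None,fx=2,fy=2,interpolation=cv2.INTER_CUBIC)[...,::-1])
E
python3 s5.py
```

```text
g1 t31.5 [0.4497 0.3536 0.098 ] w0.399 F [ 2.4  0.7 -0.4]
g2 t34.2 [0.4494 0.3531 0.0979] w0.401 F [-0.4 -1.3  0.9]
held t35.0 [0.449  0.3529 0.1626] w0.398 F [ 0.4  0.6 -4. ]
over t37.0 [0.4527 0.0315 0.2339] w0.404 F [ 0.2  0.1 -3.9]
```

View pics/dome.png

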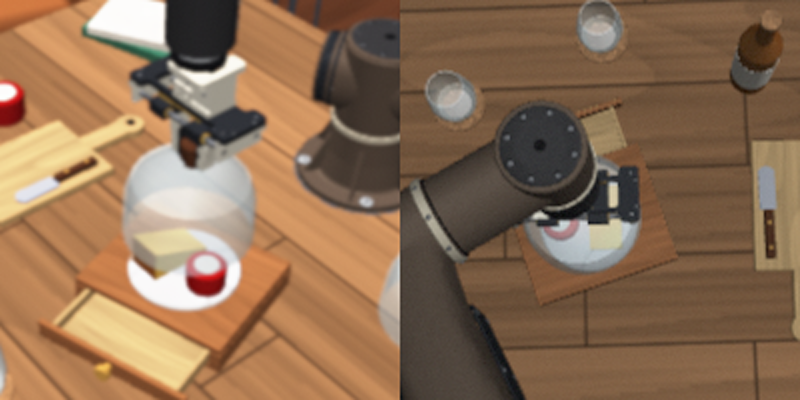

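The dome is held, axis upright, centred above the slab, and both cheeses lie on the slab. Lowering it under force watch.

```bash
cat > s6.py <<'E'
from arm import *
S=np.array([.4527,.0308]); LT((*S,.196),v=.15); robot.dwell(.1); f0=robot.read_force()
h=.193
while h>.1815:
    LT((*S,h),v=.04); f=robot.read_force()-f0; print("rim %.4f"%(h-.134),f.round(1)); 
    if f[2]>4 : break
    h-=.0025
stat()
E
python3 s6.py
```

```text
rim 0.0590 [ 1.   0.4 -0.6]
rim 0.0565 [ 0.2  0.2 -0.9]
rim 0.0540 [ 1.   1.  -0.9]
rim 0.0515 [-0.   0.4 -0.6]
rim 0.0490 [-2.3 -0.1  8.1]
 t39.1 [0.4534 0.0309 0.1479] w0.399 F [-2.8 -0.6  5.7]
```

```bash
cat >> arm.py <<'E'
S=np.array([.4527,.0308,0]); KY=17.2; K=Ro.from_euler("z",KY,degrees=True).as_matrix()
def kw(x,y,z): return S+K@np.array([x,y,z])
def lean(yaw,th,flip=False): # knife heading yaw; tool leans back toward the handle by th
    e=np.array([np.cos(np.radians(yaw)),np.sin(np.radians(yaw)),0]); t=np.radians(th)
    z=np.sin(t)*e-np.cos(t)*np.array([0,0,1]); y=np.cross([0,0,1.],e)*(-1 if flip else 1); return np.c_[np.cross(y,z),y,z]
E
python3 - <<'E'
from arm import *
robot.move_gripper(.6); robot.dwell(.2); stat("rel"); robot.move_gripper(.8); LT((*S[:2],.30),v=.25); stat("up")
for th in(30,40,45):
  for fl in(0,1):
    o=lean(-2.3,th,fl); r=[]
    for g in(-65,-50):
        p=np.array([.4635,-.2949,.026])+g/1000*np.array([1,-.04,0]); q=robot.ik(p+D*o[:,2],o); r.append(None if q is None else q.round(0).tolist())
    print("pick",th,fl,r)
    for yaw,s in((KY+90,-1),(KY-90,1)):
        o=lean(yaw,th,fl); r=[None if q is None else q.round(0).tolist() for q in (robot.ik(kw(.15,s*.073,z)+D*o[:,2],o) for z in(.025,.10))]; print(" place",yaw,r)
E
```

```text
rel t39.9 [0.4527 0.0308 0.147 ] w0.598 F [ 0.   0.1 -0.3]
up t41.0 [0.4526 0.0309 0.2642] w0.798 F [-0.9 -0.7  0.5]
pick 30 0 [[-31.0, 11.0, -37.0, -44.0, -20.0, -23.0], [-29.0, 12.0, -36.0, -43.0, -19.0, -25.0]]
 place 107.2 [[-1.0, 35.0, 1.0, -31.0, -69.0, 32.0], [-1.0, 30.0, 4.0, -29.0, -76.0, 28.0]]
 place -72.8 [[47.0, 29.0, -36.0, 36.0, -47.0, 120.0], [48.0, 24.0, -31.0, 31.0, -56.0, 127.0]]
pick 30 1 [[-31.0, 11.0, -37.0, -44.0, -20.0, 157.0], [-29.0, 12.0, -36.0, -43.0, -19.0, 155.0]]
 place 107.2 [[-1.0, 35.0, 1.0, -31.0, -69.0, -148.0], [-1.0, 30.0, 4.0, -29.0, -76.0, -152.0]]
 place -72.8 [[47.0, 29.0, -36.0, 36.0, -47.0, -60.0], [48.0, 24.0, -31.0, 31.0, -56.0, -53.0]]
pick 40 0 [[-49.0, 14.0, -35.0, -69.0, -30.0, 16.0], [-47.0, 14.0, -34.0, -69.0, -29.0, 14.0]]
 place 107.2 [[-6.0, 39.0, 7.0, -37.0, -78.0, 38.0], [-6.0, 35.0, 9.0, -36.0, -84.0, 34.0]]
 place -72.8 [[50.0, 33.0, -36.0, 42.0, -54.0, 112.0], [51.0, 27.0, -33.0, 38.0, -61.0, 118.0]]
pick 40 1 [[-49.0, 14.0, -35.0, -69.0, -30.0, -164.0], [-47.0, 14.0, -34.0, -69.0, -29.0, -166.0]]
 place 107.2 [[-6.0, 39.0, 7.0, -37.0, -78.0, -142.0], [-6.0, 35.0, 9.0, -36.0, -84.0, -146.0]]
 place -72.8 [[50.0, 33.0, -36.0, 42.0, -54.0, -68.0], [51.0, 27.0, -33.0, 38.0, -61.0, -62.0]]
pick 45 0 [[-58.0, 17.0, -36.0, -79.0, -37.0, 32.0], [-56.0, 17.0, -35.0, -79.0, -36.0, 31.0]]
 place 107.2 [[-8.0, 42.0, 9.0, -40.0, -83.0, 40.0], [-8.0, 37.0, 11.0, -40.0, -88.0, 36.0]]
 place -72.8 [[51.0, 35.0, -36.0, 44.0, -57.0, 108.0], [52.0, 30.0, -33.0, 40.0, -64.0, 115.0]]
pick 45 1 [[-58.0, 17.0, -36.0, -79.0, -37.0, -148.0], [-56.0, 17.0, -35.0, -79.0, -36.0, -149.0]]
 place 107.2 [[-8.0, 42.0, 9.0, -40.0, -83.0, -140.0], [-8.0, 37.0, 11.0, -40.0, -88.0, -144.0]]
 place -72.8 [[51.0, 35.0, -36.0, 44.0, -57.0, -72.0], [52.0, 30.0, -33.0, 40.0, -64.0, -65.0]]
```

```bash
cat > s7.py <<'E'
from arm import *
from vis import *
TH=42; o=lean(-2.3,TH); e=np.array([1,-.04,0]); G=np.array([.4635,-.2949,0])-.065*e
robot.move_gripper(.38)
p=G+[0,0,.12]; robot.goto(p+D*o[:,2],o); robot.dwell(.2); stat("hover")
for n in("scene","top"):
    im,d=robot.grab_frame(n); np.savez(f"t_{n}.npz",im=im,d=d); P=cloud(n,d)
    m=(np.abs(P[...,:2]-p[:2]).max(-1)<.09)&(P[...,2]>.06)&(P[...,2]<.25); q=P[m]
    # signed depth along the tool: tip should be at 0
    a=(q-p)@o[:,2]; b=(q-p)@o[:,0]; c=(q-p)@o[:,1]
    print(n,len(q))
    for s in(-1,1):
        k=(abs(c-s*.018)<.012)|(abs(c-s*.025)<.01); k&=(a>-.04)
        if k.sum()>5: print(s,k.sum(),"along max",np.percentile(a[k],[90,97,99.5]).round(4),"x_t",np.percentile(b[k],[3,50,97]).round(4),"c",np.percentile(c[k],[3,50,97]).round(4))
im=np.load("t_scene.npz")["im"]; x,y=220,100; C=cv2.resize(im[y:y+120,x:x+160],None,fx=5,fy=5,interpolation=cv2.INTER_CUBIC)
for r,col in((p,(0,255,0)),(p+D*o[:,2]+[0,0,D],(255,0,255))):
    u=proj("scene",r)[0]; cv2.drawMarker(C,tuple(int(t) for t in((u-[x,y]+.5)*5)),col,cv2.MARKER_CROSS,16,1)
cv2.imwrite("pics/tilt.png",C[...,::-1])
E
python3 s7.py
```

```text
hover t43.5 [ 0.4234 -0.2926  0.0936] w0.380 F [-0.4  0.1  0.6]
scene 1054
-1 87 along max [-0.0041 -0.0011  0.0001] x_t [-0.0124 -0.0052  0.0104] c [-0.0277 -0.0158 -0.0098]
1 46 along max [-0.0025  0.0005  0.001 ] x_t [-0.0131 -0.0076  0.0091] c [0.0211 0.0303 0.0349]
top 374
1 32 along max [-0.0081 -0.0054 -0.0043] x_t [-0.0134 -0.0093 -0.0063] c [0.0168 0.0249 0.033 ]
```

View pics/tilt.png

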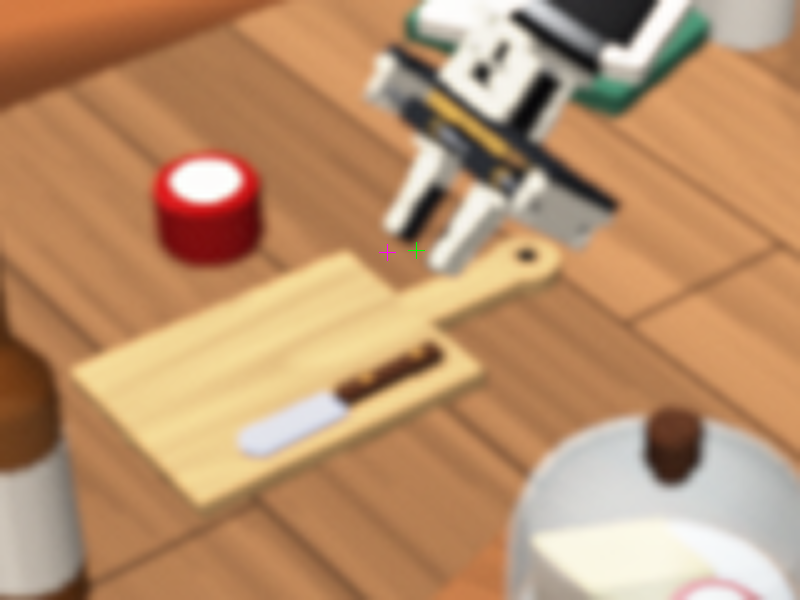

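The picture shows the fingertips straddling the green mark (416,250), so the offset lies along the tool. The knife is still on the paddle, handle toward the robot. Next, pick it and lay it in the drawer.

```bash
cat > s8.py <<'E'
from arm import *
TH=42; o=lean(-2.3,TH); e=np.array([1,-.04,0]); G=np.array([.4635,-.2949,0])-.065*e
def T(p,o,v): L(np.array(p)+D*o[:,2],o,v)
T(G+[0,0,.026],o,.25); robot.move_gripper(0.); stat("grip")
T(G+[0,0,.27],o,.35); stat("lift")
o2=lean(KY-90,TH); P=kw(.150,.073,0)
try: T(P+[0,0,.27],o2,.35)
except robot.Unreachable: print("line no"); raise SystemExit
stat("over"); T(P+[0,0,.07],o2,.25); T(P+[0,0,.024],o2,.08); stat("low")
from vis import *
for n in("scene","top"):
    im,d=robot.grab_frame(n); np.savez(f"n_{n}.npz",im=im,d=d)
A=[np.load(f"n_{n}.npz")["im"][y:y+130,x:x+160] for n,x,y in(("scene",260,170),("top",220,120))]
cv2.imwrite("pics/knife.png",cv2.resize(np.hstack(A),None,fx=2.5,fy=2.5,interpolation=cv2.INTER_CUBIC)[...,::-1])
E
python3 s8.py
```

```text
grip t44.6 [ 4.229e-01 -2.933e-01 -2.000e-04] w0.201 F [-1.3 -0.2  1.8]
lift t45.9 [ 0.4221 -0.2928  0.2418] w0.202 F [-1.2  0.  -0.5]
line no
```

```bash
cat > chk.py <<'E'
from arm import *
print(robot.read_qpos().round(0))
G=np.array([.3985,-.2923,0]);P=kw(.150,.073,0)
for z in(.27,.30):
  for th in(42,30,15):
    for f in np.linspace(0,1,6):
        o=lean(-2.3+f*(KY-90+2.3),th); q=robot.ik((1-f)*G+f*P+[0,0,z]+D*o[:,2],o)
        print(z,th,f.round(1),None if q is None else q.round(0).tolist())
E
python3 chk.py
```

```text
[-32. -14. -31. -31. -39. -42.]
0.27 42 0.0 [-32.0, -14.0, -31.0, -31.0, -39.0, -42.0]
0.27 42 0.2 None
0.27 42 0.4 [136.0, -77.0, -57.0, 18.0, -150.0, 116.0]
0.27 42 0.6 [43.0, -8.0, -57.0, 55.0, -55.0, 144.0]
0.27 42 0.8 [50.0, 5.0, -41.0, 43.0, -67.0, 135.0]
0.27 42 1.0 [52.0, 18.0, -22.0, 34.0, -79.0, 129.0]
0.27 30 0.0 [-22.0, -12.0, -30.0, -14.0, -44.0, -63.0]
0.27 30 0.2 [7.0, -20.0, -49.0, 20.0, -35.0, -127.0]
0.27 30 0.4 [26.0, -17.0, -53.0, 38.0, -43.0, -172.0]
0.27 30 0.6 [39.0, -8.0, -46.0, 38.0, -54.0, 163.0]
0.27 30 0.8 [46.0, 3.0, -34.0, 32.0, -64.0, 148.0]
0.27 30 1.0 [48.0, 15.0, -18.0, 26.0, -75.0, 138.0]
0.27 15 0.0 [-16.0, -6.0, -25.0, -4.0, -57.0, -74.0]
0.27 15 0.2 [2.0, -10.0, -32.0, 6.0, -54.0, -112.0]
0.27 15 0.4 [19.0, -9.0, -34.0, 14.0, -56.0, -146.0]
0.27 15 0.6 [30.0, -4.0, -31.0, 17.0, -60.0, -173.0]
0.27 15 0.8 [37.0, 3.0, -24.0, 16.0, -65.0, 167.0]
0.27 15 1.0 [42.0, 12.0, -13.0, 14.0, -72.0, 150.0]
0.3 42 0.0 [-31.0, -15.0, -29.0, -29.0, -42.0, -46.0]
0.3 42 0.2 [175.0, -81.0, -27.0, -127.0, -170.0, -46.0]
0.3 42 0.4 [136.0, -75.0, -54.0, 19.0, -151.0, 117.0]
0.3 42 0.6 [44.0, -10.0, -53.0, 52.0, -58.0, 148.0]
0.3 42 0.8 [51.0, 4.0, -38.0, 42.0, -70.0, 138.0]
0.3 42 1.0 [52.0, 17.0, -20.0, 33.0, -82.0, 131.0]
0.3 30 0.0 [-22.0, -13.0, -28.0, -13.0, -48.0, -64.0]
0.3 30 0.2 [7.0, -21.0, -45.0, 18.0, -40.0, -125.0]
0.3 30 0.4 [27.0, -19.0, -49.0, 35.0, -48.0, -169.0]
0.3 30 0.6 [40.0, -9.0, -43.0, 36.0, -58.0, 166.0]
0.3 30 0.8 [46.0, 2.0, -31.0, 31.0, -68.0, 150.0]
0.3 30 1.0 [49.0, 14.0, -16.0, 26.0, -78.0, 139.0]
0.3 15 0.0 [-16.0, -7.0, -22.0, -4.0, -61.0, -74.0]
0.3 15 0.2 [2.0, -11.0, -29.0, 6.0, -58.0, -111.0]
0.3 15 0.4 [19.0, -10.0, -31.0, 13.0, -60.0, -145.0]
0.3 15 0.6 [30.0, -5.0, -28.0, 16.0, -64.0, -171.0]
0.3 15 0.8 [37.0, 3.0, -21.0, 16.0, -69.0, 168.0]
0.3 15 1.0 [42.0, 11.0, -10.0, 14.0, -76.0, 151.0]
```

```bash
cat > s9.py <<'E'
from arm import *
import sys
TH=42; o2=lean(KY-90,TH); P=kw(.150,.073,0)
def T(p,o,v): L(np.array(p)+D*o[:,2],o,v)
qm=robot.ik(np.array([.50,-.08,.35]),down(-37)); qh=robot.ik(P+[0,0,.27]+D*o2[:,2],o2)
print(robot.read_qpos().round(0),qm.round(0),qh.round(0))
assert abs(qm[5]-43)<30 and abs(qh[5]-129)<15
robot.movej(qm); stat("mid"); robot.movej(qh); stat("over")
T(P+[0,0,.075],o2,.25)
from vis import *
for n in("scene","top"):
    im,d=robot.grab_frame(n); np.savez(f"n_{n}.npz",im=im,d=d)
A=[np.load(f"n_{n}.npz")["im"][y:y+130,x:x+160] for n,x,y in(("scene",260,170),("top",220,120))]
cv2.imwrite("pics/knife.png",cv2.resize(np.hstack(A),None,fx=2.5,fy=2.5,interpolation=cv2.INTER_CUBIC)[...,::-1]); stat("low")
E
python3 s9.py
```

```text
[-32. -14. -31. -31. -39. -42.] [ 13.   1.  -4.   0. -86.  40.] [ 52.  18. -22.  34. -79. 129.]
mid t47.2 [ 0.4997 -0.0802  0.3489] w0.198 F [-0.8  0.8 -0.2]
over t48.5 [0.5816 0.1209 0.2436] w0.199 F [-0.1  0.1 -0.1]
low t49.6 [0.5823 0.1226 0.0497] w0.200 F [ 0.4 -0.3  0.1]
```

View pics/knife.png

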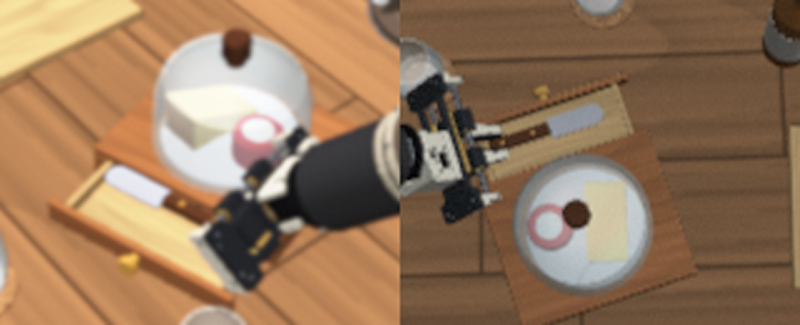

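The picture shows the knife level over the open gap, parallel to the drawer front, and the dome seated round the slab with both cheeses inside. Now lower and release the knife.

```bash
cat > s10.py <<'E'
from arm import *
TH=42; o2=lean(KY-90,TH); P=kw(.150,.073,0)
def T(p,o,v): L(np.array(p)+D*o[:,2],o,v)
f0=robot.read_force()
for z in(.045,.036,.030,.026,.0235):
    T(P+[0,0,z],o2,.1); f=robot.read_force()-f0; print(z,f.round(1))
    if np.linalg.norm(f)>6: break
robot.move_gripper(.33); stat("rel"); T(P+[0,0,.20],o2,.3); stat("up")
a=np.radians(8)
for qd in(.083,.0):
  for yw in(0,180):
    t=kw(.14+qd+.012,0,.02); o=K@Ro.from_euler("z",yw,degrees=True).as_matrix()
    for lean8 in(0,a):
        R=K@np.c_[np.array([np.cos(lean8),0,np.sin(lean8)]),[0,-1,0],np.array([-np.sin(lean8),0,-np.cos(lean8)])]
        if yw: R=R@np.diag([-1,-1,1])
        q=robot.ik(t+D*R[:,2],R); print(qd,yw,lean8>0,np.linalg.det(R).round(2),None if q is None else q.round(0))
from vis import *
im,d=robot.grab_frame("top"); np.savez("r_top.npz",im=im,d=d); Pc=cloud("top",d)
im2,d2=robot.grab_frame("scene"); Pc2=cloud("scene",d2)
for Q in(Pc,Pc2):
    k=(Q-S)@K; m=(k[...,0]>.112)&(k[...,0]<.3)&(abs(k[...,1])<.13)&(k[...,2]<.12)&(k[...,2]>-.02); k=k[m]
    s=abs(k[:,1])<.01; kn=k[(abs(k[:,1])<.011)&(k[:,0]>.205)&(k[:,2]>.012)]; print("knob",len(kn),np.percentile(kn,[5,50,95],axis=0).round(3).tolist() if len(kn) else "")
    fr=k[(k[:,2]>.028)&(k[:,2]<.042)&(abs(k[:,1])>.03)&(k[:,0]>.17)]; print("front",len(fr),np.percentile(fr[:,0],[5,50,95]).round(3) if len(fr) else "")
    tr=k[(k[:,0]>.12)&(k[:,0]<.18)]; print("max z by y'",[(round(y,2),np.percentile(tr[abs(tr[:,1]-y)<.01][:,2],[10,90]).round(3).tolist()) for y in np.arange(-.09,.1,.03) if (abs(tr[:,1]-y)<.01).sum()>3])
E
python3 s10.py
```

```text
0.045 [ 1.4 -0.5 -0.8]
0.036 [ 0.3  0.4 -0.9]
0.03 [-0.7  0.7 -1. ]
0.026 [-0.9  0.4 -1.3]
0.0235 [-1.2  0.8 -1.7]
rel t51.5 [ 0.5816  0.1219 -0.0032] w0.331 F [-0.4  0.   0.6]
up t52.3 [0.5812 0.1218 0.1735] w0.329 F [ 0.8 -1.1 -0.8]
0.083 0 False 1.0 [ 25.  32. -11.   0. -48.  83.]
0.083 0 True 0.96 [ 25.  31. -12.   0. -47.  82.]
0.083 180 False 1.0 [ 25.  32. -11.   0. -48. -97.]
0.083 180 True 0.96 [ 25.  31. -12.   0. -47. -98.]
0.0 0 False 1.0 [ 26.  26. -22.   0. -42.  81.]
0.0 0 True 0.96 [ 26.  25. -23.   0. -42.  81.]
0.0 180 False 1.0 [ 26.  26. -22.   0. -42. -99.]
0.0 180 True 0.96 [ 26.  25. -23.   0. -42. -99.]
knob 23 [[0.207, -0.01, 0.021], [0.213, -0.0, 0.029], [0.219, 0.008, 0.037]]
front 171 [0.189 0.194 0.242]
max z by y' [(np.float64(-0.09), [0.008, 0.017]), (np.float64(-0.06), [0.01, 0.022]), (np.float64(-0.03), [0.01, 0.022]), (np.float64(0.0), [0.009, 0.024]), (np.float64(0.03), [0.008, 0.029]), (np.float64(0.06), [0.01, 0.026]), (np.float64(0.09), [0.009, 0.027])]
knob 49 [[0.206, -0.008, 0.015], [0.223, 0.003, 0.025], [0.227, 0.009, 0.034]]
front 276 [0.181 0.201 0.207]
max z by y' [(np.float64(-0.09), [0.008, 0.014]), (np.float64(-0.06), [0.009, 0.018]), (np.float64(-0.03), [0.009, 0.018]), (np.float64(0.0), [0.009, 0.019]), (np.float64(0.03), [0.008, 0.026]), (np.float64(0.06), [0.009, 0.026]), (np.float64(0.09), [0.009, 0.025])]
```

The knife lies flat: its top is at 28 mm or less all along the tray. The drawer is about 80 mm out with the knob end at x'≈0.22. Now push it shut.

```bash
cat > s11.py <<'E'
from arm import *
a=np.radians(6); R=K@np.c_[[np.cos(a),0,-np.sin(a)],[0,-1,0],[-np.sin(a),0,-np.cos(a)]]
def T(x,z,v): L(kw(x,0,z)+D*R[:,2],R,v)
robot.goto(kw(.243,0,.17)+D*R[:,2],R); robot.move_gripper(0.); stat("hover")
T(.243,.013,.2); stat("low"); f0=robot.read_force()
T(.165,.013,.12); print(((robot.read_force()-f0)@K).round(1)); x=.165
while x>.142 and robot.read_t()<64:
    x-=.002; T(x,.013,.06); f=((robot.read_force()-f0)@K); print(round(x,3),f.round(1))
    if f[0]>9: break
stat("shut"); T(x+.02,.013,.15); T(x+.03,.20,.3); stat("clear")
from vis import *
for n in("top","scene"):
    im,d=robot.grab_frame(n); np.savez(f"z_{n}.npz",im=im,d=d); k=(cloud(n,d)-S)@K
    fr=k[(k[...,2]>.026)&(k[...,2]<.040)&(abs(k[...,1])>.03)&(abs(k[...,1])<.12)&(k[...,0]>.10)&(k[...,0]<.22)]
    dm=k[(np.hypot(k[...,0],k[...,1])<.016)&(k[...,2]>.15)&(k[...,2]<.23)]
    print(n,"front",len(fr),np.percentile(fr[:,0],[5,50,95]).round(3),"domeknob",len(dm),np.percentile(dm,[5,50,95],axis=0).round(3).tolist() if len(dm) else "")
E
python3 s11.py
```

```text
hover t53.8 [0.6812 0.1017 0.1343] w0.005 F [ 0.9 -0.2 -0.1]
low t54.7 [ 0.6823  0.1017 -0.0216] w0.007 F [ 0.5  0.2 -0.1]
[ 0.3 -0.3  0.3]
0.163 [0.7 1.1 0.2]
0.161 [ 1.3 -0.5  0.4]
0.159 [0.7 0.5 0.7]
0.157 [ 0.9 -0.8  0.5]
0.155 [0.9 0.3 0.6]
0.153 [-0.2 -0.1  0.5]
0.151 [-0.1  0.3  0.5]
0.149 [ 5.4  0.1 -2.2]
0.147 [ 9.7 -0.8 -6. ]
shut t57.8 [ 0.5925  0.0742 -0.0225] w0.005 F [ 9.9  2.3 -6. ]
clear t58.8 [0.6172 0.0818 0.1643] w0.001 F [-0.1 -0.1 -1. ]
top front 85 [0.109 0.112 0.116] domeknob 75 [[-0.013, -0.013, 0.21], [-0.0, -0.001, 0.215], [0.012, 0.013, 0.219]]
scene front 279 [0.108 0.116 0.122] domeknob 79 [[-0.011, -0.011, 0.171], [0.006, 0.002, 0.211], [0.014, 0.014, 0.215]]
```

```bash
python3 -c "
from rig import robot
print(robot.job_done(),robot.read_t())"
```

```text
the job is handed in; nothing more can be done
the job is handed in; nothing more can be done
```

The job is handed in at about 59 s of the 72 s allowed: both cheeses lie on the slab under the seated dome, the knife is flat in the shut drawer, and I left the bottle and glasses alone; the verdict was not reported back to me.

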